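# Draw the side board of a spice rack tight with its cam lock

### The arm

A 6-joint arm with a two-finger parallel gripper is mounted at the origin on a cart in front of the work surface, level with it; the furniture and walls round the work are solid. World frame = base frame: x ahead of the robot, y to its left, z up, the work surface at z = 0. Lengths are in m, angles in rad, forces in N, time in s.
With the tool pointing down it reaches from about 0.4 to 0.925 m from the base axis. Payload 3.4 kg.
Tool frame: the origin (TCP) lies on the mounting face of the last link; the fingertips stand 173 mm ahead of it and the grasp point (between the pads) lies 155 mm ahead of it; z points along the fingers, x is the direction in which the jaws open and shut, and the axes are right-handed (so a half turn about z gives the same grasp; the last joint's range is limited). The gripper opens to 85 mm and grips with 20 to 120 N. Pads are 22 mm wide; open, the fingers measure 114 mm over their backs; the gripper's body (76 mm by 85 mm) begins 54 mm behind the grasp point. The pads swing forward as they close: fully open they stand 13 mm farther back than shut.
Start: joints at [-1.308, 0.307, 1.506, -0, 1.328, -0.073], TCP at [0.19, -0.543, 0.405] pointing down, gripper open.
Joint ranges: [-3.12, 3.12], [-1.05, 2.28], [0.14, 2.33], [-1.42, 4.57], [0.1, 2.73], [-2.68, 2.68]. Speed limits (rad/s): [2.57, 2.57, 3.14, 3.14, 3.14, 3.14].

### API

Orientations are given as a unit quaternion [x, y, z, w].
In Python, from workcell import bot gives the robot as it stands.
- The arm moves only by the tool carry_out, never from a script. Its argument "motion" is a list that holds one entry, the list of rows, each a list of 5 numbers: the closure, from -1 (fully open) to 1 (shut), then the shift along the world's x, y, z in cm, then the turn about the world's z in degrees. In form: [[[grip, dx, dy, dz, turn], ...]]. A call has exactly 8 rows; each row shifts and turns the commanded pose from where the row before left it; what a row does not reach is not made up. A row lasts 1/8 s, in which the tool goes at most 62.5 mm and 10.7 degrees, less where a joint would pass 70% of its speed; a pose out of reach is approached as far as the arm can. A call with a gripper value outside its range is refused whole. The fingers move at their own pace and stop on an object; "force" is the grip in N (left out, the last holds). Time passes only in rows, so rows that do not move let the fingers close, or fill a call up. It gives the time, the measured TCP pose, the force and the opening at its end, in the units of the state.
- bot.sense(): the state, without advancing time (a new reading comes with each control period).
- bot.capture(name): name is "side" or "top" or "wrist"; returns (picture, depth): 480x640x3 uint8, red, green, blue; 480x640 float32, m along the optical axis (not along the pixel's ray), 0 where there is no reading.
- bot.camera_model(name): a dict with "intrinsics" (3x3 intrinsics, pixels), "extrinsics" (4x4, takes a point from world to camera coordinates). Camera axes: x right, y down, z forward; pixel columns grow to the right and rows downward; lengths in m; the calibration is good to about 2 mm. A picture is of the moment at which its call begins: read the wrist's pose just before it. camera_model takes no time and is no camera call; for the wrist camera it gives the pose at the moment of the call.
- bot.sign_off(): hands the job in, once; it reports no verdict.
The state is a dict: "clock": time; "qpos": joint angles; "dq": joint speeds; "joint_efforts": joint torques, N m; "ee_pos": TCP position; "tool_rot": TCP orientation; "ft_force": force on the tool from outside, world axes, zero at the start; "ft_torque": the same for the moment, N m; "width": finger opening in m.
Only numpy, scipy, OpenCV 4.12 (cv2) and the standard library are available. Lean on these libraries where they do the work, as an engineer would, in place of code of your own. Each camera call takes 0.05 s, during which the arm holds its last target. There are 200 camera calls.

### The job

A flat-pack spice rack lies on its face and its right side board still stands off. Gently press the side board in along its dowels until the bolt head stops in the open cam, then turn that cam clockwise with the screwdriver until the joint is fully closed and the cam is snug, without overtightening it. Put the screwdriver back upright in its hole in the wooden stand and leave everything else alone.

Things in the scene. Friction and masses are not known exactly. Their poses are not given: they have to be found in the camera images.
- rack: Pale wooden spice rack lying on its face, immovable: on top its back board, 124 mm (x) by 240 mm (y) by 18 mm, upper face 68 mm above the worktop. Origin on the worktop under the back board's middle. +y runs along the rack to the finished end (its cam is already tight), -y to the loose side board. z up.
- side_board (a joint): Gap (m) between back board and loose side board: 0 closed, 0.012 to 0.022 at the start. The board slides along the rack's y on dowels that drag with 4.5 N. While the cam stands open the bolt head stops at the cam's inner stop, 1.2 to 4.3 mm short (bolt lengths differ); only the cam closes the rest. Pressing with over 40 N does damage.
- side_board_top (a point): Middle of the upper outer edge of the loose side board: 124 mm long (rack x), 18 mm thick, 68 mm high, standing on the worktop. Its upright outer face looks to the rack's -y; axes as the rack's. To be pushed towards the rack's +y, e.g. with closed fingers reaching 20 to 35 mm below this edge.
- cam (a joint): Turn (rad) of the open cam, growing clockwise from above; -0.05 to 0.12 at the start (mouth to the bolt). Stays as left; friction 0.14 N m. Grabs the bolt head at about 0.4, then draws it in 6 mm a rad at 0.17 to 0.24 N m; at 0.7 to 1.3 (differs) the joint is closed and the cam bites, and torque climbs steeply: snug is 0.26 to 0.31 N m; over 36 N on the bolt (0.35 N m) strips it.
- cam_slot (a point): Centre of the top face of the open cam, a grey metal disc of 34 mm, flush in the back board, 34 mm from its loose end, on its middle line, 68 mm above the worktop. The slot for the blade runs along the point's x (either way round): 18 mm long, 4.6 mm wide, 6 mm deep, closed at its ends. z up; turns with the cam.
- screwdriver: Stubby flat-blade screwdriver, 114 mm long, 90 g, upright in its stand at any yaw. Origin at the blade tip, z up along it. Blade 14 mm wide (its x), 3 mm thick (its y), shank 9 mm; from 40 to 114 mm above the tip a black square handle, 26 by 26 mm, sides square to x and y: grip either pair, best 80 mm above the tip.
- stand: Wooden block that holds the screwdriver and some bits, immovable, 66 mm (x) by 110 mm (y) by 46 mm high, origin on the worktop under its centre. The screwdriver's hole lies towards its -y end; bits stand 16 mm above it towards its +y end.
- stand_hole (a point): Centre of the mouth of the screwdriver's round hole in the stand, 46 mm above the worktop: 17 mm wide, 42 mm deep. When home, the handle's underside rests on the stand and the blade tip lies 40 mm below this point.
- spice_jar_1: Bystander: spice jar with a green cap, 46 mm wide, 106 mm high, behind the rack; origin under its centre. Leave alone.
- spice_jar_2: Bystander: as spice_jar_1.
- spice_jar_3: Bystander: as spice_jar_1.
- scissors_1: Bystander: scissors lying near the front edge, 199 mm long. Leave alone.
- mug: Bystander: black mug, 104 mm high, at the right. Leave alone.
- tea_box: Bystander: small carton, 61 mm high, at the right. Leave alone.
- flask: Bystander: flask, 170 mm high, behind the rack at the left. Leave alone.

How it is judged:
By the outcome, as a careful person would: the job done as asked, in the order asked, and still so for the second after the job is handed in, with the robot touching nothing.
It also fails if it takes over 72 s, if anything falls off the work surface, if the arm or the gripper's body presses on something with over 40 N, if the wrist force passes 120 N, or if a joint passes its speed limit or range.

## Working session

There is one attempt and no reset: what is moved stays moved. The work goes in short steps, Python scripts to look and compute and a tool call to move; the robot and the scene stay as the last step left them, time stands still between calls to the robot, and variables do not carry over. Pictures are saved under pics/ and viewed, on a budget of 10 in all, crops included, one or two more only if the job needs it, and the job is handed in when it is done.

Besides the shell and the picture viewer there is one more tool, called after ">>>" in YAML: its name, and indented under it one key for each argument. carry_out: Moves the arm, as the interface text tells. Its arguments: {"type":"object","properties":{"motion":{"type":"array","items":{"type":"array","items":{"type":"array","items":{"type":"number"}}}},"force":{"type":"number"}},"required":["motion"]}

```bash
ls; mkdir -p pics
python3 - <<'E'
from workcell import bot
import cv2,numpy as np
s=bot.sense();print({k:np.round(v,3).tolist() for k,v in s.items()})
for n in("top","side"):
    im,d=bot.capture(n);cv2.imwrite(f"pics/{n}0.png",im[:,:,::-1]);np.save(f"pics/{n}0.npy",d);m=bot.camera_model(n);print(n,np.round(m["intrinsics"],1).tolist(),np.round(m["extrinsics"],3).tolist())
E
```

```text
pics
{'clock': 0.0, 'qpos': [-1.307, 0.308, 1.508, 0.0, 1.328, -0.074], 'dq': [-0.002, 0.001, 0.0, 0.001, 0.002, 0.001], 'joint_efforts': [0.001, -45.754, -25.191, -0.0, 0.013, -0.0], 'ee_pos': [0.19, -0.542, 0.404], 'tool_rot': [0.816, -0.579, -0.001, -0.001], 'ft_force': [-0.179, 0.321, -0.17], 'ft_torque': [0.026, -0.04, 0.022], 'width': 0.086}
top [[437.3, 0.0, 318.3], [0.0, 437.3, 240.2], [0.0, 0.0, 1.0]] [[-0.027, -1.0, -0.008, -0.12], [-0.991, 0.028, -0.133, 0.582], [0.133, 0.004, -0.991, 1.185], [0.0, 0.0, 0.0, 1.0]]
side [[522.2, 0.0, 315.8], [0.0, 522.2, 239.7], [0.0, 0.0, 1.0]] [[0.967, -0.254, 0.015, -0.597], [-0.134, -0.557, -0.82, 0.045], [0.217, 0.791, -0.572, 1.536], [0.0, 0.0, 0.0, 1.0]]
```

View pics/top0.png

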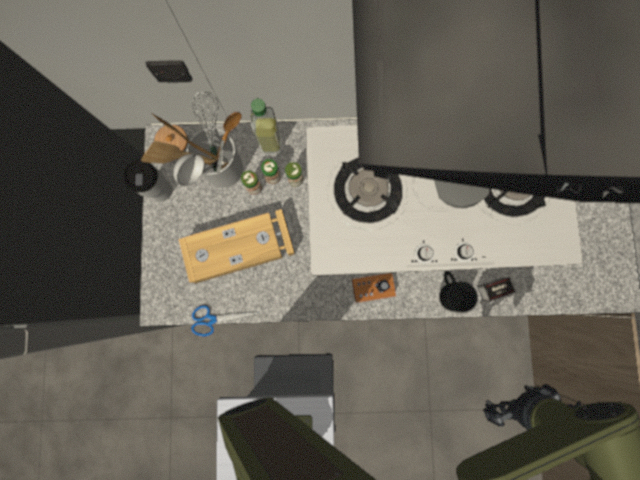

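View pics/side0.png

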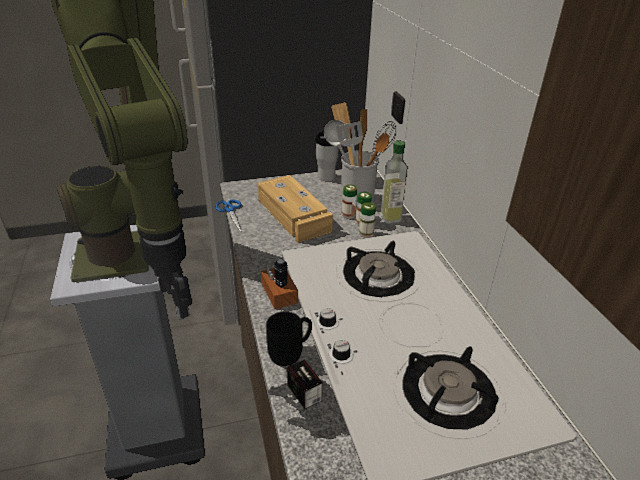

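The top view shows the rack at about (236,246), with the loose board at (283,232) and the open cam near (263,238). The screwdriver is at (384,286) in its stand at (374,288). The side view agrees.

```bash
cat > h.py <<'E'
from workcell import bot
import cv2,numpy as np
def cast(m,uv,z):
    K,E=np.array(m["intrinsics"]),np.array(m["extrinsics"]);R,t=E[:3,:3],E[:3,3]
    uv=np.atleast_2d(uv).astype(float);r=(np.c_[uv,np.ones(len(uv))]@np.linalg.inv(K).T)@R
    c=-R.T@t;return c+r*((z-c[2])/r[:,2])[:,None]
def cloud(m,d):
    K,E=np.array(m["intrinsics"]),np.array(m["extrinsics"]);v,u=np.mgrid[:d.shape[0],:d.shape[1]]
    p=np.dstack([(u-K[0,2])*d/K[0,0],(v-K[1,2])*d/K[1,1],d])
    return (p-E[:3,3])@E[:3,:3]
def state():
    s=bot.sense();x,y,z,w=s["tool_rot"]
    ax=[1-2*(y*y+z*z),2*(x*y+z*w)]
    print("t",round(s["clock"],2),"p",np.round(s["ee_pos"],4),"q",np.round(s["tool_rot"],4),"xaxis yaw",round(np.degrees(np.arctan2(ax[1],ax[0])),2),"F",np.round(s["ft_force"],1),"T",np.round(s["ft_torque"],2),"w",round(float(s["width"]),4),"j",np.round(s["qpos"],2));return s
E
python3 - <<'E'
from h import *
m=bot.camera_model("top");im=cv2.imread("pics/top0.png");d=np.load("pics/top0.npy");P=cloud(m,d)
hsv=cv2.cvtColor(im,cv2.COLOR_BGR2HSV)
def box(x0,y0,x1,y1,zl,zh):
    k=np.zeros(d.shape,bool);k[y0:y1,x0:x1]=1
    k&=(P[...,2]>zl)&(P[...,2]<zh)&(d>0);q=P[k];r=cv2.minAreaRect(q[:,:2].astype(np.float32)*1000);print(k.sum(),r,np.median(q[:,2]))
box(170,200,272,290,.055,.08)
box(274,200,300,260,.055,.08)
box(345,265,400,305,.03,.056)
box(370,270,400,300,.1,.2)
print(cast(m,[[263,238],[202,255]],.068),cast(m,[384,286],.12))
state()
E
```

```text
4117 ((562.3363647460938, 107.99942016601562), (125.01798248291016, 258.85089111328125), 14.982362747192383) 0.06645670043220465
449 ((596.8003540039062, -24.537002563476562), (123.80365753173828, 55.756797790527344), 14.819506645202637) 0.06612386243510575
827 ((442.81304931640625, -284.4991149902344), (65.27495574951172, 110.6334457397461), 7.783413887023926) 0.0449828359746538
110 ((445.3074951171875, -302.0013122558594), (25.889286041259766, 26.155996322631836), 31.205921173095703) 0.11843585174593471
[[0.58499642 0.01513176 0.068     ]
 [0.54296627 0.18181655 0.068     ]] [[ 0.44418346 -0.3016225   0.12      ]]
t 0.1 p [ 0.1899 -0.5424  0.4039] q [ 8.156e-01 -5.786e-01 -7.000e-04 -6.000e-04] xaxis yaw -70.7 F [-0.9  0.3  1.1] T [ 0.03  0.03 -0.06] w 0.0855 j [-1.31  0.31  1.51  0.    1.33 -0.07]
```

>>> carry_out:
  motion:
    - [[-1,3.2,3.0,0,10.7],[-1,3.2,3.0,0,10.7],[-1,3.2,3.0,0,10.7],[-1,3.2,3.0,0,10.7],[-1,3.2,3.0,0,10.7],[-1,3.2,3.0,0,10.7],[-1,3.2,3.0,0,10.7],[-1,3.2,3.0,0,10.7]]

```text
clock: 1.1
ee_pos: [0.4468, -0.3015, 0.4043]
tool_rot: [0.991, 0.133, -0.0, -0.0]
ft_force: [-0.8, -0.1, -0.3]
width: 0.0854
```

Run:
```python
from h import *
state();m=bot.camera_model("wrist");im,d=bot.capture("wrist");cv2.imwrite("pics/w1.png",im[:,:,::-1]);np.save("pics/w1.npy",d);np.save("pics/w1m.npy",m,allow_pickle=True)
print(np.round(m["intrinsics"],1).tolist());E=m["extrinsics"];print(-E[:3,:3].T@E[:3,3],E[2,:3],E[0,:3])
```

```text
t 1.1 p [ 0.4468 -0.3015  0.4043] q [ 9.912e-01  1.327e-01 -3.000e-04 -3.000e-04] xaxis yaw 15.25 F [-0.8 -0.1 -0.3] T [-0.04 -0.02  0.04] w 0.0854 j [-0.67  0.26  1.58 -0.    1.3  -0.94]
[[395.7, 0.0, 321.7], [0.0, 395.7, 239.4], [0.0, 0.0, 1.0]]
[ 0.43012262 -0.23576528  0.37362489] [ 0.06991025 -0.25821106 -0.96355571] [ 9.64857601e-01  2.62772982e-01 -4.12485983e-04]
```

View pics/w1.png

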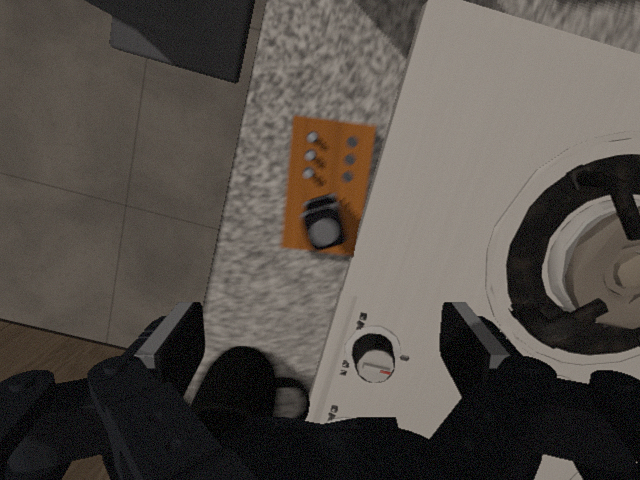

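The wrist view shows the stand centred at about (330,187) and the screwdriver's handle top at (324,232). I'll measure both from depth.

Run:
```python
from h import *
m=np.load("pics/w1m.npy",allow_pickle=True).item();d=np.load("pics/w1.npy");im=cv2.imread("pics/w1.png");P=cloud(m,d)
def rect(k,z):
    k=cv2.morphologyEx(k.astype(np.uint8),cv2.MORPH_OPEN,np.ones((3,3)));c=max(cv2.findContours(k,0,1)[0],key=cv2.contourArea)
    if z: q=cast(m,c[:,0],z)
    else: q=P[k>0]
    print(k.sum(),cv2.minAreaRect(q[:,:2].astype(np.float32)*1000),np.median(P[k>0][:,2]))
r=np.zeros(d.shape,bool);r[90:280,270:390]=1
k=r&(P[...,2]>.11)&(P[...,2]<.13);rect(k,0);rect(k,.12)
hsv=cv2.cvtColor(im,cv2.COLOR_BGR2HSV);o=r&(hsv[...,0]<18)&(hsv[...,1]>130)&(P[...,2]>.035)
rect(o|k,0);rect(r&(P[...,2]>.035)&(P[...,2]<.056),.046)
crop=cv2.resize(im[190:260,285:360],None,fx=8,fy=8,interpolation=cv2.INTER_CUBIC);cv2.imwrite("pics/c1.png",cv2.convertScaleAbs(crop,alpha=1.8))
```

```text
1428 ((446.65362548828125, -299.773681640625), (26.14204978942871, 26.24396514892578), 31.399747848510742) 0.11980384671967587
1428 ((446.2069091796875, -298.2193908691406), (25.712778091430664, 26.39404296875), 31.160669326782227) 0.11980384671967587
8553 ((445.185546875, -281.2873229980469), (63.99013900756836, 108.80807495117188), 8.023120880126953) 0.04627827880578746
8354 ((444.20208740234375, -282.0746154785156), (66.00476837158203, 110.01251220703125), 7.828326225280762) 0.04608964071499786
```

View pics/c1.png

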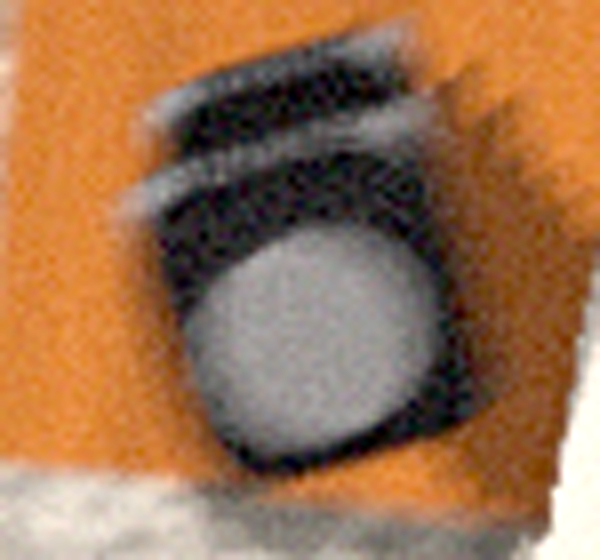

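>>> carry_out:
  motion:
    - [[0,2,4.5,0,0],[0.5,2,4.5,0,0],[1,2,4.5,0,0],[1,2,4.5,0,0],[1,2,4.5,0,0],[1,2,4.5,0,0],[1,0,0,0,0],[1,0,0,0,0]]

```text
clock: 2.15
ee_pos: [0.5657, -0.0328, 0.4042]
tool_rot: [0.992, 0.13, -0.001, 0.0]
ft_force: [-0.2, 0.1, -0.0]
width: 0.0003
```

Run:
```python
from h import *
state();m=bot.camera_model("wrist");im,d=bot.capture("wrist");cv2.imwrite("pics/w2.png",im[:,:,::-1]);np.save("pics/w2.npy",d);np.save("pics/w2m.npy",m,allow_pickle=True)
P=cloud(m,d);k=(P[...,2]>.055)&(P[...,2]<.08)
print(k.sum());cv2.imwrite("pics/w2k.png",k*255)
```

```text
t 2.15 p [ 0.5657 -0.0328  0.4042] q [ 9.915e-01  1.299e-01 -7.000e-04  2.000e-04] xaxis yaw 14.93 F [-0.2  0.1 -0. ] T [-0.02  0.02  0.03] w 0.0003 j [-0.13  0.3   1.52 -0.    1.32 -0.39]
45253[ WARN:0@0.620] global loadsave.cpp:1063 imwrite_ Unsupported depth image for selected encoder is fallbacked to CV_8U.
```

View pics/w2.png

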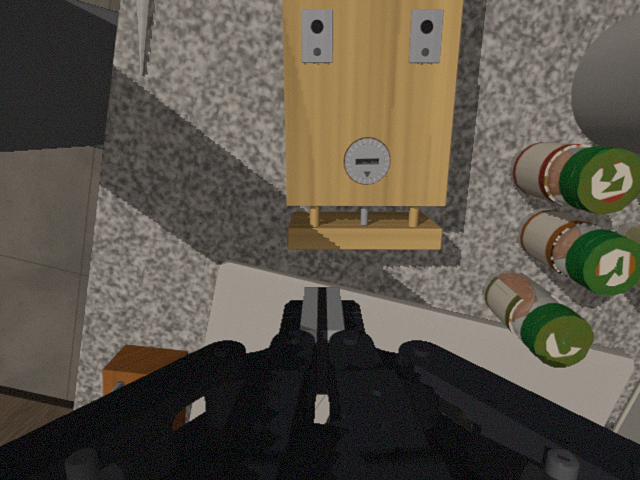

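The wrist view shows the cam disc centred near (367,161) with its slot lying across, the rack's near edge at row ~205, and the board's top face at rows ~226–248 with outer edge near row 248. I'll measure these.

```bash
cat >> h.py <<'E'
def slot(m,im,u,v,r=26,z=.068):
    g=cv2.cvtColor(im,cv2.COLOR_BGR2GRAY);w=np.zeros(g.shape,np.uint8);cv2.circle(w,(u,v),r,1,-1)
    hsv=cv2.cvtColor(im,cv2.COLOR_BGR2HSV);disc=((hsv[...,1]<60)&(w>0)).astype(np.uint8)
    disc=cv2.morphologyEx(disc,cv2.MORPH_CLOSE,np.ones((9,9)));c=max(cv2.findContours(disc,0,1)[0],key=cv2.contourArea)
    q=cast(m,c[:,0],z)[:,:2]*1000;print("disc",cv2.minEnclosingCircle(q.astype(np.float32)),cv2.minAreaRect(q.astype(np.float32))[:2])
    dk=((g<75)&(w>0)).astype(np.uint8)
    for c in cv2.findContours(dk,0,1)[0]:
        if cv2.contourArea(c)>15:
            q=cast(m,c[:,0],z)[:,:2]*1000;print("dark",cv2.contourArea(c),c[:,0].mean(0),cv2.minAreaRect(q.astype(np.float32)))
E
python3 - <<'E'
from h import *
m=np.load("pics/w2m.npy",allow_pickle=True).item();d=np.load("pics/w2.npy");im=cv2.imread("pics/w2.png");P=cloud(m,d)
slot(m,im,367,161,27)
a=np.radians(15);ex=np.array([np.cos(a),np.sin(a)]);ey=np.array([-np.sin(a),np.cos(a)])
k=(P[...,2]>.058)&(P[...,2]<.078);k[:,:270]=0;k[:,480:]=0;k[255:]=0
n,L,st,ce=cv2.connectedComponentsWithStats(k.astype(np.uint8))
for i in range(1,n):
    if st[i,4]>500:
        q=P[L==i];xy=q[:,:2]*1000;print(st[i],cv2.minAreaRect(xy.astype(np.float32)),"z",np.median(q[:,2]),"v",np.percentile(xy@ey,[.5,50,99.5]),"u",np.percentile(xy@ex,[.5,50,99.5]))
E
```

```text
disc ((588.0117797851562, 19.340225219726562), 17.345012664794922) ((587.8244018554688, 19.362825393676758), (34.311256408691406, 33.60069274902344))
dark 77.0 [366.54 160.76] ((588.1333618164062, 19.3172664642334), (16.708513259887695, 2.98814058303833), 14.920783996582031)
[  282     0   181   250 39028] ((583.2866821289062, 37.97504425048828), (124.53750610351562, 179.88206481933594), 14.76259708404541) z 0.06813729028558918 v [-202.55287214  -98.01990067  -25.32897626] u [511.65897043 573.05460092 634.40609876]
```

Gap is about 17 mm and rack yaw 14.9°. I'll move outside the board and lower the closed fingers.

>>> carry_out:
  motion:
    - [[1,2.35,-2.0,0,0],[1,2.35,-2.0,0,0],[1,0,0,-4.5,0],[1,0,0,-4.5,0],[1,0,0,-4.5,0],[1,0,0,-4.0,0],[1,0,0,-1.6,0],[1,0,0,0,0]]

```text
clock: 3.2
ee_pos: [0.6125, -0.0736, 0.213]
tool_rot: [0.992, 0.129, -0.001, -0.0]
ft_force: [-0.1, -0.6, 0.4]
width: 0.0001
```

>>> carry_out:
  motion:
    - [[1,-0.1,0.39,0,0],[1,-0.1,0.39,0,0],[1,-0.1,0.39,0,0],[1,-0.05,0.19,0,0],[1,-0.05,0.19,0,0],[1,-0.05,0.19,0,0],[1,-0.05,0.19,0,0],[1,0,0,0,0]]

```text
clock: 4.2
ee_pos: [0.6084, -0.0535, 0.214]
tool_rot: [0.992, 0.13, 0.001, 0.0]
ft_force: [1.1, -4.4, 4.4]
width: 0.0001
```

>>> carry_out:
  motion:
    - [[1,-0.025,0.1,0,0],[1,-0.025,0.1,0,0],[1,-0.025,0.1,0,0],[1,-0.025,0.1,0,0],[1,-0.025,0.1,0,0],[1,-0.025,0.1,0,0],[1,-0.025,0.1,0,0],[1,0,0,0,0]]

```text
clock: 5.2
ee_pos: [0.6064, -0.0462, 0.2137]
tool_rot: [0.992, 0.13, 0.0, -0.0]
ft_force: [3.5, -4.0, 2.5]
width: -0.0002
```

>>> carry_out:
  motion:
    - [[1,-0.013,0.05,0,0],[1,-0.013,0.05,0,0],[1,-0.013,0.05,0,0],[1,-0.013,0.05,0,0],[1,0,0,0,0],[1,0,0,0,0],[1,0,0,0,0],[1,0,0,0,0]]

```text
clock: 6.2
ee_pos: [0.606, -0.0449, 0.2137]
tool_rot: [0.992, 0.13, 0.0, 0.001]
ft_force: [3.9, -5.9, 2.5]
width: 0.0001
```

>>> carry_out:
  motion:
    - [[1,-0.013,0.05,0,0],[1,-0.013,0.05,0,0],[1,0,0,0,0],[1,-0.013,0.05,0,0],[1,0,0,0,0],[1,0,0,0,0],[1,0,0,0,0],[1,0,0,0,0]]

```text
clock: 7.2
ee_pos: [0.6059, -0.0445, 0.2137]
tool_rot: [0.992, 0.13, 0.0, 0.002]
ft_force: [4.3, -9.5, 0.5]
width: 0.0003
```

>>> carry_out:
  motion:
    - [[1,-0.013,0.05,0,0],[1,-0.013,0.05,0,0],[1,-0.013,0.05,0,0],[1,0,0,0,0],[1,0,0,0,0],[1,0,0,0,0],[1,0,0,0,0],[1,0,0,0,0]]

```text
clock: 8.2
ee_pos: [0.6058, -0.044, 0.2137]
tool_rot: [0.991, 0.13, 0.001, 0.003]
ft_force: [5.0, -14.6, 0.9]
width: 0.0001
```

Firm stop at about 15 N. I'll retreat and check the gap on the way.

>>> carry_out:
  motion:
    - [[1,0.25,-0.95,0,0],[1,0.25,-0.95,0,0],[1,0,0,4.5,0],[1,0,0,5,0],[1,0,0,5,0],[1,-1.5,0.5,4.5,0],[1,-3,1.0,0,0],[1,0,0,0,0]]

```text
clock: 9.2
ee_pos: [0.5623, -0.0444, 0.4037]
tool_rot: [0.992, 0.13, -0.002, -0.001]
ft_force: [0.8, -0.3, -0.1]
width: -0.0002
```

Run:
```python
from h import *
state();m=bot.camera_model("wrist");im,d=bot.capture("wrist");im=im[:,:,::-1].copy();cv2.imwrite("pics/w3.png",im);np.save("pics/w3.npy",d);np.save("pics/w3m.npy",m,allow_pickle=True)
P=cloud(m,d);K,E=m["intrinsics"],m["extrinsics"];c=E[:3,:3]@[.588,.0193,.068]+E[:3,3];uv=K@c/c[2];print(uv)
slot(m,im,int(uv[0]),int(uv[1]),27)
a=np.radians(14.9);ex=np.array([np.cos(a),np.sin(a)]);ey=np.array([-np.sin(a),np.cos(a)])
U=P[...,:2]@ex;V=P[...,:2]@ey
for du in(-.05,.02,.05):  # height profile across the joint
    k=(abs(U-.5733-du)<.004)&(V<-.155)&(V>-.21)
    h=[(int(v*1000),round(float(np.median(P[...,2][k&(abs(V-v)<.0006)]))*1000 if 0 else float(np.median(P[...,2][k&(abs(V-v)<.0006)])*1000),0)) for v in np.arange(-.196,-.158,.0012) if (k&(abs(V-v)<.0006)).any()];print(du,h)
```

```text
t 9.2 p [ 0.5623 -0.0444  0.4037] q [ 0.9915  0.1301 -0.0015 -0.001 ] xaxis yaw 14.95 F [ 0.8 -0.3 -0.1] T [ 0.03 -0.02  0.  ] w -0.0002 j [-0.15  0.29  1.53  0.    1.32 -0.42]
[376.08579987 148.16400132   1.        ]
disc ((588.2105102539062, 19.257625579833984), 17.317304611206055) ((588.3661499023438, 19.259279251098633), (33.88185501098633, 33.869293212890625))
dark 84.5 [376.1509434  148.09433962] ((588.686767578125, 19.225093841552734), (16.546419143676758, 3.6689095497131348), 14.934576988220215)
-0.05 [(-188, 66.0), (-187, 68.0), (-186, 68.0), (-185, 68.0), (-183, 68.0), (-182, 68.0), (-181, 69.0), (-180, 250.0), (-179, 242.0), (-177, 68.0), (-176, 261.0), (-175, 282.0), (-174, 278.0), (-173, 277.0), (-171, 313.0), (-170, 310.0), (-169, 314.0), (-168, 325.0), (-167, 326.0), (-165, 68.0), (-164, 68.0), (-163, 68.0), (-162, 68.0), (-161, 68.0), (-159, 68.0), (-158, 69.0)]
0.02 [(-188, 66.0), (-187, 68.0), (-186, 68.0), (-185, 68.0), (-183, 68.0), (-182, 68.0), (-181, 68.0), (-180, 68.0), (-179, 68.0), (-177, 68.0), (-176, 68.0), (-175, 312.0), (-174, 69.0), (-173, 68.0), (-171, 68.0), (-170, 61.0), (-165, 68.0), (-164, 68.0), (-163, 68.0), (-162, 68.0), (-161, 68.0), (-159, 68.0), (-158, 68.0)]
0.05 [(-187, 68.0), (-186, 68.0), (-185, 68.0), (-183, 68.0), (-182, 68.0), (-181, 68.0), (-180, 68.0), (-179, 68.0), (-177, 69.0), (-176, 68.0), (-175, 68.0), (-174, 68.0), (-173, 68.0), (-171, 68.0), (-170, 60.0), (-165, 68.0), (-164, 68.0), (-163, 68.0), (-162, 68.0), (-161, 68.0), (-159, 68.0), (-158, 68.0)]
```

Gap is about 4 mm, within the 1.2–4.3 mm given for the bolt stop. The slot is at (588.3,19.25) mm with yaw 14.9°. Next is the screwdriver.

>>> carry_out:
  motion:
    - [[0,-2.32,-5.1,0,3.3],[-1,-2.32,-5.1,0,3.3],[-1,-2.32,-5.1,0,3.3],[-1,-2.32,-5.1,0,3.3],[-1,-2.32,-5.1,0,3.2],[-1,0,0,-3,0],[-1,0,0,-3,0],[-1,0,0,0,0]]

```text
clock: 10.25
ee_pos: [0.4482, -0.3003, 0.3406]
tool_rot: [0.963, 0.269, -0.002, -0.003]
ft_force: [0.0, -0.0, -0.1]
width: 0.0852
```

Run:
```python
from h import *
state()
```

```text
t 10.25 p [ 0.4482 -0.3003  0.3406] q [ 0.963   0.2694 -0.0021 -0.0032] xaxis yaw 31.25 F [ 0.  -0.  -0.1] T [-0.01 -0.02  0.02] w 0.0852 j [-0.67  0.32  1.67  0.    1.16 -1.21]
```

>>> carry_out:
  motion:
    - [[-1,-0.18,0.1,-2.5,0],[-1,0,0,-2.5,0],[-1,0,0,-2.5,0],[-1,0,0,-2.4,0],[-1,0,0,0,0],[0.3,0,0,0,0],[1,0,0,0,0],[1,0,0,0,0]]
  force: 25

```text
clock: 11.25
ee_pos: [0.4475, -0.2996, 0.2457]
tool_rot: [0.963, 0.27, 0.001, 0.001]
ft_force: [-0.2, 0.6, -0.8]
width: 0.0321
```

Run:
```python
from h import *
state()
```

```text
t 11.25 p [ 0.4475 -0.2996  0.2457] q [9.629e-01 2.698e-01 5.000e-04 7.000e-04] xaxis yaw 31.3 F [-0.2  0.6 -0.8] T [ 0.01 -0.07  0.02] w 0.0321 j [-0.67  0.43  1.79  0.    0.93 -1.21]
```

>>> carry_out:
  motion:
    - [[1,0,0,0,0],[1,0,0,0,0],[1,0,0,0,0],[1,0,0,1,0],[1,0,0,2.5,0],[1,0,0,2.5,0],[1,0,0,3,0],[1,0,0,0,0]]
  force: 60

```text
clock: 12.25
ee_pos: [0.4479, -0.2999, 0.3371]
tool_rot: [0.963, 0.27, 0.002, 0.002]
ft_force: [0.3, 0.4, -2.0]
width: 0.0253
```

Run:
```python
from h import *
s=state();w,_=bot.capture("wrist");m=bot.camera_model("side");im,d=bot.capture("side")
K,E=m["intrinsics"],m["extrinsics"];p=s["ee_pos"]+np.array([0,0,-.235]);c=E[:3,:3]@p+E[:3,3];u,v,_=(K@c/c[2]).astype(int);print(u,v,c[2])
a=cv2.resize(im[v-45:v+25,u-40:u+40],(400,350),interpolation=cv2.INTER_CUBIC)
b=cv2.resize(w[220:430,200:440],(400,350))
cv2.imwrite("pics/s4.png",cv2.convertScaleAbs(np.hstack([a,b])[:,:,::-1],alpha=1.5))
```

```text
t 12.25 p [ 0.4479 -0.2999  0.3371] q [0.9629 0.2697 0.0017 0.0022] xaxis yaw 31.3 F [ 0.3  0.4 -2. ] T [ 0.06 -0.02 -0.02] w 0.0253 j [-0.67  0.32  1.68  0.    1.14 -1.21]
282 266 1.3378440010592105
```

View pics/s4.png

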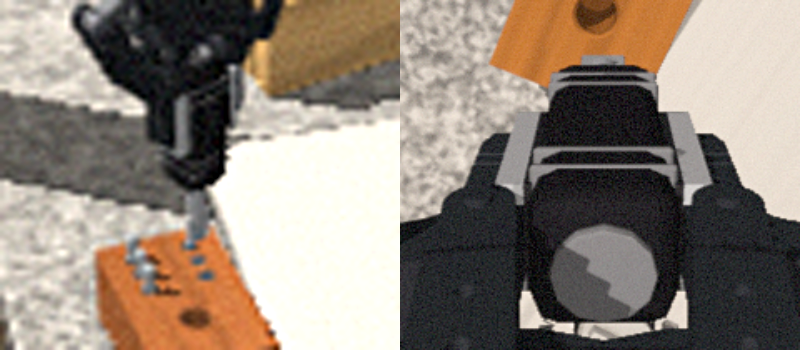

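The wrist crop shows the blade tip as a light bar at about (603,58), running along the jaw axis. So blade x is tool x, at yaw 31.3°. The empty hole is at (595,12). Now I'll measure the tip offset in the hand.

```bash
cat >> h.py <<'E'
def tip(L=.2397):
    s=state();m=bot.camera_model("wrist");w,_=bot.capture("wrist");g=cv2.cvtColor(w,cv2.COLOR_RGB2HSV)
    k=((g[...,1]<60)&(g[...,2]>75)).astype(np.uint8);k[:246]=0;k[262:]=0;k[:,:302]=0;k[:,345:]=0
    n,Lb,st,ce=cv2.connectedComponentsWithStats(k);i=1+np.argmax(st[1:,4]);print("blob",st[i],ce[i])
    l,t,ww,h,_=st[i];z=s["ee_pos"][2]-L
    q=cast(m,[[l-.5,t-.5],[l+ww-.5,t-.5],[l+ww/2-.5,t-.5]],z)[:,:2]
    yaw=np.radians(np.degrees(np.arctan2(*(q[1]-q[0])[::-1])));print("tip edges",q*1000,"width",np.linalg.norm(q[1]-q[0])*1000,"edge yaw",np.degrees(yaw));
    return s,m,w,q
E
python3 - <<'E'
from h import *
s,m,w,q=tip();R=s["tool_rot"]
g=cv2.cvtColor(w,cv2.COLOR_RGB2GRAY);print(g[246:264:1,308:338:3])
a=np.radians(31.3);d=(q[2]-s["ee_pos"][:2])*1000;print("far edge offset along toolx, +90",d@[np.cos(a),np.sin(a)],d@[-np.sin(a),np.cos(a)])
hs=cv2.cvtColor(w,cv2.COLOR_RGB2HSV);k=((hs[...,2]<90)).astype(np.uint8);k[:205]=0;k[245:]=0;k[:,300:340][:]=k[:,300:340];k[:,:300]=0;k[:,345:]=0
c=max(cv2.findContours(k,0,1)[0],key=cv2.contourArea);qq=cast(m,c[:,0],.046)[:,:2]*1000;print("hole",c[:,0].mean(0),cv2.minEnclosingCircle(qq.astype(np.float32)))
E
```

```text
t 12.35 p [ 0.4469 -0.2991  0.3345] q [ 9.629e-01  2.698e-01 -0.000e+00 -1.000e-04] xaxis yaw 31.3 F [ 0.3  0.7 -2. ] T [-0.04 -0.02  0.  ] w 0.0254 j [-0.67  0.32  1.68  0.    1.14 -1.21]
blob [309 253  26   6 142] [321.00704225 255.43661972]
tip edges [[ 440.70142003 -300.78089266]
 [ 452.99632422 -293.31248782]
 [ 446.84880829 -297.04672901]] width 14.385469744887255 edge yaw 31.276129551479144
[[ 95  92  95  94  95  92  92  82  92  93]
 [ 92  94  96  93  95  91  88  88  92  96]
 [ 95  94  89  91  89  89  84  89  95  92]
 [ 87  92  90  88  85  79  79  91  98  96]
 [ 97  91  87  88  85  88  85  83  99  95]
 [ 94  89  93  89  85  90  89  88  96  97]
 [ 94  99  90  90  86  84  88  96  94  92]
 [ 83  95  96  94  92  96  97  98  95  98]
 [ 86  95  97  96  98 100  94  98 101  93]
 [ 87  99  97 102 101  90  90  97  95  89]
 [ 95  97  94 104 100  90  77  99 102  90]
 [ 94  96 101 104  96  91  77  90 104  97]
 [ 94  94  91 102  74  73  76  57 101  88]
 [ 19  30  31  27  16  24  13  12  24  31]
 [ 22   9   9   5  13  19  11   0   0  11]
 [ 10   9  15  16   1  13  24   8   6   4]
 [ 10  22  20  26  32  24  24  17  22  31]
 [ 62  59  56  54  64  47  52  59  52  53]]
far edge offset along toolx, +90 1.0498842010184177 1.7956119296082957
hole [318.73684211 231.42105263] ((445.6708068847656, -298.8712158203125), 8.592178344726562)
```

>>> carry_out:
  motion:
    - [[1,2.0,4.54,0.5,-2.4],[1,2.0,4.54,0,-2.4],[1,2.0,4.54,0,-2.4],[1,2.0,4.54,0,-2.3],[1,2.0,4.54,0,-2.3],[1,2.0,4.54,0,-2.3],[1,2.0,4.54,0,-2.3],[1,0,0,0,0]]

```text
clock: 13.4
ee_pos: [0.5879, 0.0216, 0.3379]
tool_rot: [0.991, 0.132, -0.001, -0.001]
ft_force: [-0.4, -0.2, -1.4]
width: 0.025
```

Run:
```python
from h import *
s,m,w,q=tip();cv2.imwrite("pics/w5.png",w[:,:,::-1])
cv2.imwrite("pics/w5c.png",cv2.convertScaleAbs(cv2.resize(w[200:270,280:365,::-1],None,fx=8,fy=8),alpha=1.4))
```

```text
t 13.4 p [0.5879 0.0216 0.3379] q [ 9.913e-01  1.317e-01 -9.000e-04 -7.000e-04] xaxis yaw 15.14 F [-0.4 -0.2 -1.4] T [-0.01 -0.   -0.02] w 0.025 j [-0.04  0.38  1.57  0.    1.19 -0.3 ]
blob [302 246  43  14 531] [323.24858757 252.05084746]
tip edges [[576.24892     25.18093424]
 [599.10146189  31.36840822]
 [587.67619401  28.27494282]] width 23.675377607976458 edge yaw 15.14996595173372
```

View pics/w5c.png

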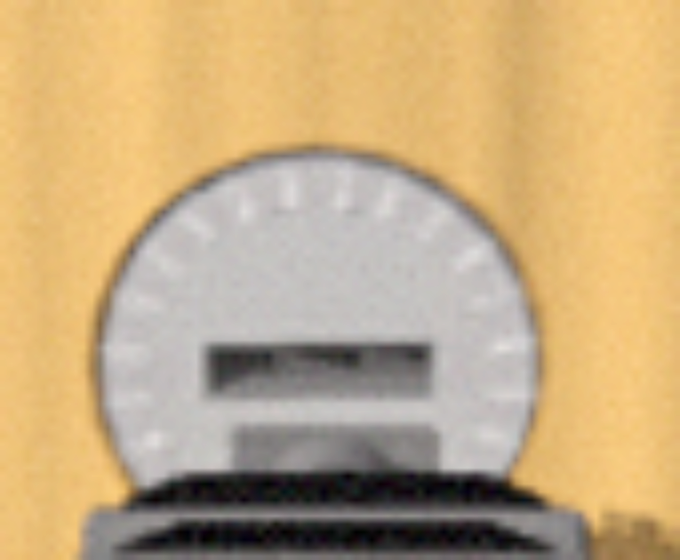

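The crop shows the slot centred at (320,370) and the blade's lower edge at row 425 with centre x 336. The two are parallel, so I only need the offset.

Run:
```python
from h import *
s=bot.sense();m=bot.camera_model("wrist");K,E=m["intrinsics"],m["extrinsics"]
z=s["ee_pos"][2]-.2397;t=cast(m,[[321.56,252.6]],z)[0];sl=cast(m,[[319.5,245.8]],.068)[0]
for p in(t,sl):print(p*1000,"depth",(E[:3,:3]@p+E[:3,3])[2])
a=np.radians(15.1);ex=np.array([np.cos(a),np.sin(a)]);ey=np.array([-np.sin(a),np.cos(a)])
t=t[:2]-.0015*ey;d=(sl[:2]-t)*1000;print("move world",d,"tool",d@ex,d@ey,s["ee_pos"],z)
```

```text
[586.8544257   22.23481749  98.1638933 ] depth 0.21892883083490292
[586.7936137   17.06613179  68.        ] depth 0.24932912578310953
move world [-0.45156876 -3.72047675] tool -1.4051782474656302 -3.474382777453808 [0.58705011 0.01998011 0.33786389] 0.09816389329867495
```

>>> carry_out:
  motion:
    - [[1,0.04,-0.21,-0.5,-0.2],[1,0,0,-0.5,0],[1,0,0,-0.5,0],[1,0,0,0,0],[1,0,0,0,0],[1,0,0,0,0],[1,0,0,0,0],[1,0,0,0,0]]

```text
clock: 14.45
ee_pos: [0.5875, 0.0164, 0.3248]
tool_rot: [0.992, 0.128, 0.0, 0.0]
ft_force: [-0.6, 0.3, -1.7]
width: 0.0254
```

Run:
```python
from h import *
s=state();m=bot.camera_model("wrist");np.save("pics/w6m.npy",m,allow_pickle=True);w,_=bot.capture("wrist");cv2.imwrite("pics/w6.png",w[:,:,::-1])
state()
cv2.imwrite("pics/w6c.png",cv2.convertScaleAbs(cv2.resize(w[215:265,285:360,::-1],None,fx=10,fy=10),alpha=1.4))
```

```text
t 14.45 p [0.5875 0.0164 0.3248] q [9.918e-01 1.280e-01 1.000e-04 0.000e+00] xaxis yaw 14.7 F [-0.6  0.3 -1.7] T [-0.02  0.01 -0.06] w 0.0254 j [-0.04  0.39  1.59 -0.    1.16 -0.3 ]
t 14.5 p [0.5876 0.0164 0.3248] q [9.918e-01 1.280e-01 1.000e-04 0.000e+00] xaxis yaw 14.71 F [ 0.1 -0.5 -0.8] T [ 0.02 -0.04  0.04] w 0.0253 j [-0.04  0.39  1.59  0.    1.16 -0.3 ]
```

View pics/w6c.png

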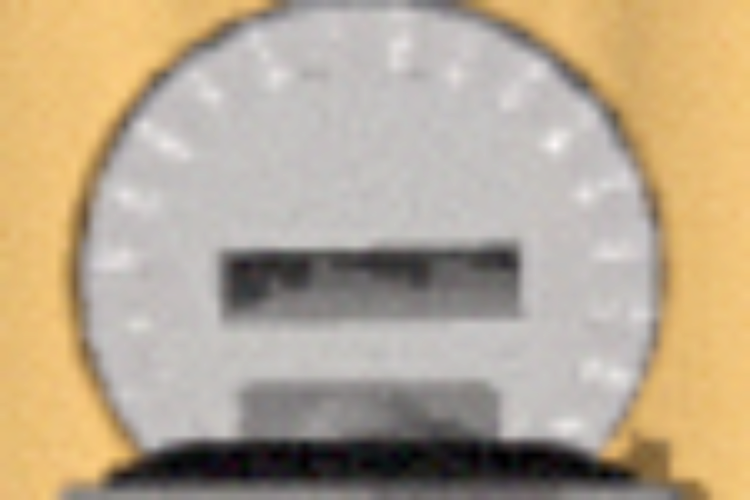

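Run:
```python
from h import *
m=np.load("pics/w6m.npy",allow_pickle=True).item();a=np.radians(14.7);ey=np.array([-np.sin(a),np.cos(a)])
for L in(.2397,.2377,.2417):
    t=cast(m,[[321.4,252.35]],.3248-L)[0];sl=cast(m,[[321.55,242.85]],.068)[0]
    print(t*1000,sl*1000,(sl-t)[:2]*1000+1.5*ey)
e=cast(m,[[306.6,243.2],[336.6,242.4]],.068);print(np.degrees(np.arctan2(*(e[1]-e[0])[1::-1])))
```

```text
[588.10563967  18.76432846  85.1       ] [588.04575983  19.31571609  68.        ] [-0.44051676  2.00228925]
[587.94736168  19.37199113  87.1       ] [588.04575983  19.31571609  68.        ] [-0.28223877  1.39462658]
[588.26391766  18.1566658   83.1       ] [588.04575983  19.31571609  68.        ] [-0.59879475  2.60995192]
16.274502691047665
```

>>> carry_out:
  motion:
    - [[1,-0.04,0.2,-0.5,0.8],[1,0,0,-0.5,0],[1,0,0,-0.3,0],[1,0,0,0,0],[1,0,0,-0.2,0],[1,0,0,-0.2,0],[1,0,0,-0.2,0],[1,0,0,0,0]]

```text
clock: 15.5
ee_pos: [0.5871, 0.0183, 0.3055]
tool_rot: [0.991, 0.135, -0.0, -0.0]
ft_force: [0.2, -0.1, -0.8]
width: 0.0254
```

Run:
```python
from h import *
state()
```

```text
t 15.5 p [0.5871 0.0183 0.3055] q [ 9.909e-01  1.348e-01 -2.000e-04 -0.000e+00] xaxis yaw 15.5 F [ 0.2 -0.1 -0.8] T [-0.04  0.05 -0.02] w 0.0254 j [-0.04  0.41  1.61 -0.    1.12 -0.31]
```

>>> carry_out:
  motion:
    - [[1,0,0,-0.1,0],[1,0,0,-0.1,0],[1,0,0,-0.1,0],[1,0,0,0,0],[1,0,0,0,0],[1,0,0,0,0],[1,0,0,0,0],[1,0,0,0,0]]

```text
clock: 16.5
ee_pos: [0.5872, 0.0183, 0.3027]
tool_rot: [0.991, 0.135, -0.0, 0.0]
ft_force: [0.8, 0.1, -0.4]
width: 0.0252
```

Run:
```python
from h import *
state()
```

```text
t 16.5 p [0.5872 0.0183 0.3027] q [ 0.9909  0.1348 -0.      0.    ] xaxis yaw 15.5 F [ 0.8  0.1 -0.4] T [0.03 0.01 0.  ] w 0.0252 j [-0.04  0.42  1.62 -0.    1.11 -0.31]
```

The blade is in the slot with no force. I'll start turning clockwise.

>>> carry_out:
  motion:
    - [[1,0,0,0,-5],[1,0,0,0,-5],[1,0,0,0,-5],[1,0,0,0,-5],[1,0,0,0,-5],[1,0,0,0,-5],[1,0,0,0,-5],[1,0,0,0,0]]

```text
clock: 17.5
ee_pos: [0.587, 0.0182, 0.3027]
tool_rot: [0.986, -0.169, -0.0, 0.0]
ft_force: [-0.9, 0.3, -0.9]
width: 0.0254
```

```bash
cat >> h.py <<'E'
def avg(n=8):
    T=[];F=[]
    for i in range(n):
        bot.capture("top");s=bot.sense();T.append(s["ft_torque"]);F.append(s["ft_force"])
    print("mean T",np.mean(T,0).round(3),"sd",np.std(T,0).round(3),"F",np.mean(F,0).round(2))
E
python3 - <<'E'
from h import *
avg(6);state()
E
```

```text
mean T [-0.071  0.189  0.091] sd [0.032 0.024 0.024] F [-0.85 -0.64 -0.1 ]
t 17.8 p [0.587  0.0183 0.3027] q [ 9.856e-01 -1.691e-01 -2.000e-04  1.000e-04] xaxis yaw -19.47 F [-2.1 -0.9  0.8] T [-0.06  0.18  0.06] w 0.0255 j [-0.04  0.42  1.62 -0.    1.11  0.3 ]
```

>>> carry_out:
  motion:
    - [[1,0,0,0,-2],[1,0,0,0,-2],[1,0,0,0,-2],[1,0,0,0,-2],[1,0,0,0,-2],[1,0,0,0,-2],[1,0,0,0,-2],[1,0,0,0,-2]]

```text
clock: 18.8
ee_pos: [0.587, 0.0183, 0.3027]
tool_rot: [0.952, -0.306, -0.0, 0.0]
ft_force: [-2.4, -0.5, 1.2]
width: 0.0253
```

Run:
```python
from h import *
state();avg(4);state()
```

```text
t 18.8 p [0.587  0.0183 0.3027] q [ 9.521e-01 -3.059e-01 -2.000e-04  1.000e-04] xaxis yaw -35.63 F [-2.4 -0.5  1.2] T [-0.12  0.64  0.24] w 0.0253 j [-0.04  0.42  1.62 -0.    1.11  0.58]
mean T [-0.167  0.628  0.223] sd [0.031 0.038 0.032] F [-3.1  -0.64  1.26]
t 19.0 p [0.587  0.0183 0.3026] q [ 9.524e-01 -3.048e-01 -3.000e-04  1.000e-04] xaxis yaw -35.5 F [-3.2 -1.5  1.6] T [-0.13  0.64  0.25] w 0.0255 j [-0.04  0.42  1.62 -0.    1.11  0.58]
```

>>> carry_out:
  motion:
    - [[1,0,0,0,-0.8],[1,0,0,0,-0.8],[1,0,0,0,-0.8],[1,0,0,0,-0.8],[1,0,0,0,-0.8],[1,0,0,0,-0.8],[1,0,0,0,0],[1,0,0,0,0]]

```text
clock: 20.0
ee_pos: [0.587, 0.0183, 0.3026]
tool_rot: [0.939, -0.345, -0.0, 0.0]
ft_force: [-4.2, -0.8, 1.1]
width: 0.0252
```

Run:
```python
from h import *
avg(5);state()
```

```text
mean T [-0.073  0.982  0.245] sd [0.043 0.041 0.016] F [-3.85 -0.19  1.72]
t 20.25 p [0.587  0.0183 0.3026] q [ 9.388e-01 -3.445e-01 -2.000e-04  0.000e+00] xaxis yaw -40.3 F [-3.5  0.1  1.8] T [-0.05  1.02  0.25] w 0.025 j [-0.04  0.42  1.62  0.    1.11  0.66]
```

>>> carry_out:
  motion:
    - [[1,-0.04,0,0,-0.5],[1,-0.04,0,0,-0.5],[1,0,0,0,-0.5],[1,0,0,0,-0.5],[1,0,0,0,-0.5],[1,0,0,0,-0.5],[1,0,0,0,0],[1,0,0,0,0]]

```text
clock: 21.25
ee_pos: [0.5865, 0.0183, 0.3027]
tool_rot: [0.929, -0.369, 0.0, -0.0]
ft_force: [-2.2, 0.1, -1.3]
width: 0.0256
```

Run:
```python
from h import *
avg(6);state()
```

```text
mean T [-0.07   0.254  0.213] sd [0.02  0.033 0.033] F [-1.13 -0.27 -1.63]
t 21.55 p [0.5866 0.0183 0.3027] q [ 9.295e-01 -3.689e-01  3.000e-04 -1.000e-04] xaxis yaw -43.3 F [-0.8  0.2 -2. ] T [-0.09  0.21  0.19] w 0.0251 j [-0.04  0.42  1.62 -0.    1.11  0.71]
```

>>> carry_out:
  motion:
    - [[1,0,0,0,-0.5],[1,0,0,0,-0.5],[1,0,0,0,-0.5],[1,0,0,0,-0.5],[1,0,0,0,-0.5],[1,0,0,0,-0.5],[1,0,0,0,0],[1,0,0,0,0]]

```text
clock: 22.55
ee_pos: [0.5865, 0.0183, 0.3027]
tool_rot: [0.919, -0.393, 0.0, -0.0]
ft_force: [0.5, -0.3, -2.3]
width: 0.0253
```

Run:
```python
from h import *
avg(6);state()
```

```text
mean T [-0.073 -0.037  0.231] sd [0.032 0.043 0.041] F [-0.05 -0.42 -2.06]
t 22.85 p [0.5865 0.0183 0.3027] q [ 9.195e-01 -3.932e-01  1.000e-04 -0.000e+00] xaxis yaw -46.3 F [ 0.2  0.4 -1.9] T [-0.12 -0.07  0.24] w 0.0255 j [-0.04  0.42  1.62 -0.    1.11  0.77]
```

>>> carry_out:
  motion:
    - [[1,0,0,0,-0.5],[1,0,0,0,-0.5],[1,0,0,0,-0.5],[1,0,0,0,-0.5],[1,0,0,0,-0.5],[1,0,0,0,-0.5],[1,0,0,0,0],[1,0,0,0,0]]

```text
clock: 23.85
ee_pos: [0.5864, 0.0183, 0.3027]
tool_rot: [0.909, -0.417, 0.0, -0.0]
ft_force: [0.3, 0.3, -1.8]
width: 0.0252
```

Run:
```python
from h import *
avg(8);state()
```

```text
mean T [-0.08  -0.185  0.228] sd [0.035 0.017 0.029] F [ 1.21 -0.43 -1.65]
t 24.25 p [0.5864 0.0183 0.3027] q [ 9.089e-01 -4.171e-01  1.000e-04 -0.000e+00] xaxis yaw -49.3 F [ 0.3 -0.2 -1.2] T [-0.11 -0.18  0.28] w 0.0249 j [-0.04  0.42  1.62  0.    1.11  0.82]
```

>>> carry_out:
  motion:
    - [[1,0,0,0,-0.5],[1,0,0,0,-0.5],[1,0,0,0,-0.5],[1,0,0,0,-0.5],[1,0,0,0,-0.5],[1,0,0,0,0],[1,0,0,0,0],[1,0,0,0,0]]

```text
clock: 25.25
ee_pos: [0.5864, 0.0183, 0.3027]
tool_rot: [0.9, -0.437, 0.0, -0.0]
ft_force: [0.6, 0.3, -1.6]
width: 0.0254
```

Run:
```python
from h import *
avg(8);state()
```

```text
mean T [-0.031 -0.209  0.213] sd [0.031 0.02  0.024] F [ 1.25  0.09 -1.08]
t 25.65 p [0.5864 0.0183 0.3027] q [ 0.8995 -0.4368  0.     -0.    ] xaxis yaw -51.8 F [ 1.5  0.3 -1.1] T [ 0.   -0.23  0.19] w 0.0253 j [-0.04  0.42  1.62  0.    1.11  0.86]
```

>>> carry_out:
  motion:
    - [[1,0,0,0,-0.5],[1,0,0,0,-0.5],[1,0,0,0,-0.5],[1,0,0,0,-0.5],[1,0,0,0,-0.5],[1,0,0,0,0],[1,0,0,0,0],[1,0,0,0,0]]

```text
clock: 26.65
ee_pos: [0.5863, 0.0183, 0.3027]
tool_rot: [0.89, -0.456, -0.0, -0.0]
ft_force: [1.0, 0.2, -0.5]
width: 0.025
```

Run:
```python
from h import *
avg(6);state()
```

```text
mean T [ 0.012 -0.191  0.251] sd [0.035 0.019 0.008] F [ 1.24  0.02 -0.8 ]
t 26.95 p [0.5864 0.0183 0.3027] q [ 0.8898 -0.4564  0.     -0.    ] xaxis yaw -54.31 F [ 1.6 -0.1 -1.5] T [ 0.01 -0.19  0.24] w 0.0252 j [-0.04  0.42  1.62  0.    1.11  0.91]
```

>>> carry_out:
  motion:
    - [[1,0,0,0,-0.5],[1,0,0,0,-0.5],[1,0,0,0,0],[1,0,0,0,0],[1,0,0,0,0],[1,0,0,0,0],[1,0,0,0,0],[1,0,0,0,0]]

```text
clock: 27.95
ee_pos: [0.5863, 0.0183, 0.3027]
tool_rot: [0.886, -0.464, -0.0, -0.0]
ft_force: [0.2, 0.0, 0.4]
width: 0.0255
```

Run:
```python
from h import *
avg(10);state()
w,_=bot.capture("wrist");cv2.imwrite("pics/w7.png",w[:,:,::-1])
```

```text
mean T [ 0.089 -0.183  0.246] sd [0.022 0.031 0.038] F [ 0.83  0.54 -0.75]
t 28.45 p [0.5863 0.0183 0.3027] q [ 0.8858 -0.4641 -0.     -0.    ] xaxis yaw -55.3 F [ 0.8  0.7 -0.8] T [ 0.09 -0.2   0.27] w 0.025 j [-0.04  0.42  1.62  0.    1.11  0.92]
```

>>> carry_out:
  motion:
    - [[1,0,0,0,-0.5],[1,0,0,0,-0.5],[1,0,0,0,-0.5],[1,0,0,0,0],[1,0,0,0,0],[1,0,0,0,0],[1,0,0,0,0],[1,0,0,0,0]]

```text
clock: 29.5
ee_pos: [0.5863, 0.0183, 0.3027]
tool_rot: [0.88, -0.476, -0.0, 0.0]
ft_force: [0.2, 2.0, -0.8]
width: 0.0253
```

Run:
```python
from h import *
avg(10);state()
```

```text
mean T [ 0.142 -0.155  0.225] sd [0.02  0.032 0.024] F [ 0.32  0.53 -0.5 ]
t 30.0 p [0.5863 0.0183 0.3027] q [ 0.8796 -0.4757 -0.      0.    ] xaxis yaw -56.8 F [ 0.1 -0.4 -0.1] T [ 0.12 -0.1   0.19] w 0.0254 j [-0.04  0.42  1.62  0.    1.11  0.95]
```

>>> carry_out:
  motion:
    - [[1,0,0,0,-0.5],[1,0,0,0,-0.5],[1,0,0,0,-0.5],[1,0,0,0,-0.5],[1,0,0,0,-0.5],[1,0,0,0,0],[1,0,0,0,0],[1,0,0,0,0]]

```text
clock: 31.0
ee_pos: [0.5863, 0.0183, 0.3027]
tool_rot: [0.869, -0.495, -0.0, -0.0]
ft_force: [1.2, 0.8, -0.4]
width: 0.0257
```

Run:
```python
from h import *
avg(8);state()
```

```text
mean T [ 0.237 -0.091  0.213] sd [0.045 0.028 0.038] F [ 0.38  0.97 -0.25]
t 31.4 p [0.5863 0.0183 0.3027] q [ 0.8691 -0.4947 -0.     -0.    ] xaxis yaw -59.3 F [ 0.3  0.9 -1.5] T [ 0.29 -0.09  0.25] w 0.0253 j [-0.04  0.42  1.62  0.    1.11  0.99]
```

Run:
```python
from h import *
w,_=bot.capture("wrist");cv2.imwrite("pics/w8.png",w[120:360,160:480,::-1].repeat(2,0).repeat(2,1))
```

```text
(no output)
```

View pics/w8.png

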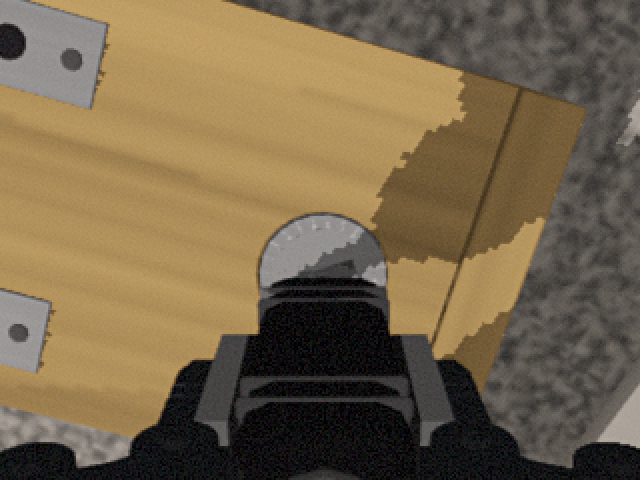

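The joint line at about (480,220) is now only a hairline, 1–2 px, so the cam is turning and drawing the board in. I'll continue in small steps.

>>> carry_out:
  motion:
    - [[1,0,0,0,-0.5],[1,0,0,0,-0.5],[1,0,0,0,-0.5],[1,0,0,0,-0.5],[1,0,0,0,0],[1,0,0,0,0],[1,0,0,0,0],[1,0,0,0,0]]

```text
clock: 32.45
ee_pos: [0.5863, 0.0183, 0.3027]
tool_rot: [0.86, -0.51, -0.0, -0.0]
ft_force: [0.1, 1.5, -0.1]
width: 0.0255
```

Run:
```python
from h import *
avg(8);state()
```

```text
mean T [ 0.306 -0.028  0.24 ] sd [0.016 0.032 0.03 ] F [ 0.38  1.63 -0.53]
t 32.85 p [0.5863 0.0183 0.3027] q [ 8.603e-01 -5.098e-01 -1.000e-04  0.000e+00] xaxis yaw -61.3 F [ 1.   1.3 -0.8] T [0.31 0.03 0.24] w 0.0253 j [-0.04  0.42  1.62  0.    1.11  1.03]
```

>>> carry_out:
  motion:
    - [[1,0,0,0,-0.5],[1,0,0,0,-0.5],[1,0,0,0,-0.5],[1,0,0,0,0],[1,0,0,0,0],[1,0,0,0,0],[1,0,0,0,0],[1,0,0,0,0]]

```text
clock: 33.85
ee_pos: [0.5863, 0.0183, 0.3027]
tool_rot: [0.854, -0.521, -0.0, -0.0]
ft_force: [0.7, 1.2, -0.4]
width: 0.0254
```

Run:
```python
from h import *
avg(10);state()
```

```text
mean T [0.386 0.048 0.244] sd [0.033 0.033 0.028] F [-0.22  1.62  0.09]
t 34.35 p [0.5863 0.0183 0.3027] q [ 0.8535 -0.521  -0.     -0.    ] xaxis yaw -62.8 F [ 0.3  1.3 -0.7] T [0.46 0.05 0.26] w 0.0253 j [-0.04  0.42  1.62  0.    1.11  1.06]
```

>>> carry_out:
  motion:
    - [[1,0,0,0,-0.5],[1,0,0,0,-0.5],[1,0,0,0,-0.5],[1,0,0,0,-0.5],[1,0,0,0,0],[1,0,0,0,0],[1,0,0,0,0],[1,0,0,0,0]]

```text
clock: 35.35
ee_pos: [0.5863, 0.0183, 0.3027]
tool_rot: [0.844, -0.536, -0.0, 0.0]
ft_force: [-0.7, 2.3, -0.6]
width: 0.0255
```

Run:
```python
from h import *
avg(8);state()
```

```text
mean T [0.479 0.063 0.248] sd [0.036 0.034 0.028] F [-0.22  2.27 -0.19]
t 35.75 p [0.5863 0.0183 0.3027] q [ 0.8443 -0.5359 -0.     -0.    ] xaxis yaw -64.8 F [-0.3  1.5 -0.1] T [0.48 0.13 0.25] w 0.0254 j [-0.04  0.42  1.62  0.    1.11  1.09]
```

>>> carry_out:
  motion:
    - [[1,0,0.05,0,-0.5],[1,0,0,0,-0.5],[1,0,0,0,-0.5],[1,0,0,0,0],[1,0,0,0,0],[1,0,0,0,0],[1,0,0,0,0],[1,0,0,0,0]]

```text
clock: 36.75
ee_pos: [0.5864, 0.0186, 0.3027]
tool_rot: [0.837, -0.547, 0.0, 0.0]
ft_force: [-0.7, -0.9, 0.4]
width: 0.0254
```

Run:
```python
from h import *
avg(8);state()
w,_=bot.capture("wrist");cv2.imwrite("pics/w9.png",w[120:360,160:480,::-1].repeat(2,0).repeat(2,1))
```

```text
mean T [-0.363  0.064  0.232] sd [0.034 0.028 0.017] F [-0.24 -1.44 -0.38]
t 37.15 p [0.5864 0.0187 0.3027] q [ 8.372e-01 -5.468e-01  1.000e-04  1.000e-04] xaxis yaw -66.3 F [-0.1 -1.5  0.3] T [-0.41  0.1   0.2 ] w 0.0255 j [-0.04  0.42  1.62 -0.    1.11  1.12]
```

>>> carry_out:
  motion:
    - [[1,0,-0.01,0,-0.5],[1,0,0,0,-0.5],[1,0,0,0,-0.5],[1,0,0,0,0],[1,0,0,0,0],[1,0,0,0,0],[1,0,0,0,0],[1,0,0,0,0]]

```text
clock: 38.2
ee_pos: [0.5863, 0.0186, 0.3027]
tool_rot: [0.83, -0.558, 0.0, 0.0]
ft_force: [-0.1, -2.7, -1.1]
width: 0.0254
```

Run:
```python
from h import *
avg(8);state()
```

```text
mean T [-0.542  0.074  0.24 ] sd [0.024 0.032 0.026] F [-0.09 -2.42 -0.47]
t 38.6 p [0.5863 0.0187 0.3027] q [ 0.83   -0.5577  0.      0.    ] xaxis yaw -67.8 F [-0.  -2.4 -1.4] T [-0.58  0.08  0.29] w 0.0251 j [-0.04  0.42  1.62 -0.    1.11  1.14]
```

>>> carry_out:
  motion:
    - [[1,0,-0.03,0,-0.5],[1,0,0,0,-0.5],[1,0,0,0,-0.5],[1,0,0,0,0],[1,0,0,0,0],[1,0,0,0,0],[1,0,0,0,0],[1,0,0,0,0]]

```text
clock: 39.6
ee_pos: [0.5863, 0.0185, 0.3027]
tool_rot: [0.823, -0.569, -0.0, -0.0]
ft_force: [0.4, -0.8, -0.2]
width: 0.0253
```

Run:
```python
from h import *
avg(8);state()
w,_=bot.capture("wrist");cv2.imwrite("pics/w10.png",w[120:300,250:450,::-1].repeat(3,0).repeat(3,1))
```

```text
mean T [0.007 0.109 0.243] sd [0.051 0.04  0.023] F [-0.32 -0.21 -0.34]
t 40.0 p [0.5863 0.0185 0.3027] q [ 8.226e-01 -5.686e-01 -1.000e-04 -1.000e-04] xaxis yaw -69.31 F [ 0.2 -0.4 -1.4] T [0.07 0.11 0.29] w 0.0253 j [-0.04  0.42  1.62  0.    1.11  1.17]
```

View pics/w10.png

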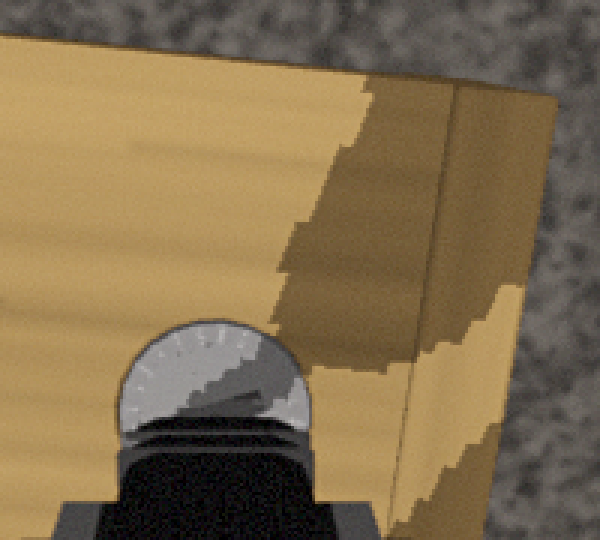

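The joint line at (430,250) is now about 1 px. The slot at (225,405) lags the blade by about 15°, so the cam is only at about 1.2 rad, and a flat torque still fits that. Continuing.

>>> carry_out:
  motion:
    - [[1,0,-0.01,0,-0.5],[1,0,0,0,-0.5],[1,0,0,0,-0.5],[1,0,0,0,0],[1,0,0,0,0],[1,0,0,0,0],[1,0,0,0,0],[1,0,0,0,0]]

```text
clock: 41.05
ee_pos: [0.5863, 0.0184, 0.3027]
tool_rot: [0.815, -0.579, -0.0, -0.0]
ft_force: [-2.2, 2.0, 0.8]
width: 0.0253
```

Run:
```python
from h import *
avg(8);state()
```

```text
mean T [0.453 0.162 0.239] sd [0.028 0.019 0.042] F [-0.46  1.69 -0.31]
t 41.45 p [0.5863 0.0184 0.3027] q [ 8.151e-01 -5.793e-01 -1.000e-04 -1.000e-04] xaxis yaw -70.8 F [-0.6  1.2  0. ] T [0.44 0.18 0.3 ] w 0.0257 j [-0.04  0.42  1.62  0.    1.11  1.19]
```

>>> carry_out:
  motion:
    - [[1,0,0.01,0,-0.5],[1,0,0,0,-0.5],[1,0,0,0,-0.5],[1,0,0,0,0],[1,0,0,0,0],[1,0,0,0,0],[1,0,0,0,0],[1,0,0,0,0]]

```text
clock: 42.45
ee_pos: [0.5863, 0.0184, 0.3027]
tool_rot: [0.807, -0.59, -0.0, -0.0]
ft_force: [-0.9, 1.8, -0.5]
width: 0.0253
```

Run:
```python
from h import *
avg(8);state()
```

```text
mean T [0.51  0.224 0.243] sd [0.028 0.041 0.025] F [-1.19  2.04 -0.21]
t 42.85 p [0.5863 0.0184 0.3027] q [ 0.8075 -0.5899 -0.      0.    ] xaxis yaw -72.3 F [-1.4  1.6 -0.5] T [0.5  0.24 0.28] w 0.0251 j [-0.04  0.42  1.62  0.    1.11  1.22]
```

>>> carry_out:
  motion:
    - [[1,0,0.02,0,-0.5],[1,0,0,0,-0.5],[1,0,0,0,-0.5],[1,0,0,0,-0.5],[1,0,0,0,0],[1,0,0,0,0],[1,0,0,0,0],[1,0,0,0,0]]

```text
clock: 43.85
ee_pos: [0.5863, 0.0185, 0.3027]
tool_rot: [0.797, -0.604, 0.0, 0.0]
ft_force: [-1.1, 1.2, -0.8]
width: 0.0248
```

Run:
```python
from h import *
avg(8);state()
```

```text
mean T [0.185 0.25  0.26 ] sd [0.029 0.027 0.018] F [-1.04  0.6  -0.19]
t 44.25 p [0.5863 0.0186 0.3027] q [ 0.797  -0.6039  0.      0.    ] xaxis yaw -74.3 F [ 0.   0.4 -0.1] T [0.18 0.27 0.26] w 0.0255 j [-0.04  0.42  1.62 -0.    1.11  1.26]
```

>>> carry_out:
  motion:
    - [[1,0,0,0,-0.5],[1,0,0,0,-0.5],[1,0,0,0,0],[1,0,0,0,0],[1,0,0,0,0],[1,0,0,0,0],[1,0,0,0,0],[1,0,0,0,0]]

```text
clock: 45.25
ee_pos: [0.5863, 0.0186, 0.3027]
tool_rot: [0.792, -0.611, 0.0, 0.0]
ft_force: [-0.4, 1.3, -1.1]
width: 0.0254
```

Run:
```python
from h import *
avg(10);state()
```

```text
mean T [0.042 0.236 0.258] sd [0.028 0.029 0.026] F [-0.78  0.08 -0.06]
t 45.75 p [0.5863 0.0186 0.3027] q [ 0.7918 -0.6108  0.      0.    ] xaxis yaw -75.3 F [-0.7 -0.4  0.4] T [0.01 0.26 0.32] w 0.0255 j [-0.04  0.42  1.62 -0.    1.11  1.27]
```

>>> carry_out:
  motion:
    - [[1,0,0,0,-0.5],[1,0,0,0,-0.5],[1,0,0,0,0],[1,0,0,0,0],[1,0,0,0,0],[1,0,0,0,0],[1,0,0,0,0],[1,0,0,0,0]]

```text
clock: 46.75
ee_pos: [0.5863, 0.0186, 0.3027]
tool_rot: [0.786, -0.618, -0.0, 0.0]
ft_force: [-0.8, -0.1, -1.3]
width: 0.0253
```

Run:
```python
from h import *
avg(10);state()
```

```text
mean T [-0.012  0.235  0.285] sd [0.042 0.014 0.026] F [-1.14  0.05 -0.42]
t 47.25 p [0.5864 0.0186 0.3027] q [ 0.7864 -0.6177  0.      0.    ] xaxis yaw -76.3 F [-0.2  0.3  0.4] T [0.03 0.23 0.28] w 0.0252 j [-0.04  0.42  1.62 -0.    1.11  1.29]
```

Torque has risen to 0.285 N·m, above the drawing level and inside the snug window. I'll stop here, relax the twist within the slot's play, and lift out.

>>> carry_out:
  motion:
    - [[1,0,0,0,2],[1,0,0,0,2],[1,0,0,0,2],[1,0,0,0,1],[1,0,0,0.5,0],[1,0,0,1,0],[1,0,0,1.5,0],[1,0,0,1.5,0]]

```text
clock: 48.25
ee_pos: [0.5866, 0.0186, 0.3495]
tool_rot: [0.823, -0.569, 0.001, -0.0]
ft_force: [-0.1, 0.3, -1.1]
width: 0.0255
```

Run:
```python
from h import *
s=state();w,_=bot.capture("wrist");cv2.imwrite("pics/w11.png",w[120:300,220:460,::-1].repeat(3,0).repeat(3,1))
```

```text
t 48.25 p [0.5866 0.0186 0.3495] q [ 8.226e-01 -5.686e-01  7.000e-04 -5.000e-04] xaxis yaw -69.31 F [-0.1  0.3 -1.1] T [ 0.03 -0.04  0.07] w 0.0255 j [-0.04  0.37  1.56  0.    1.21  1.17]
```

View pics/w11.png

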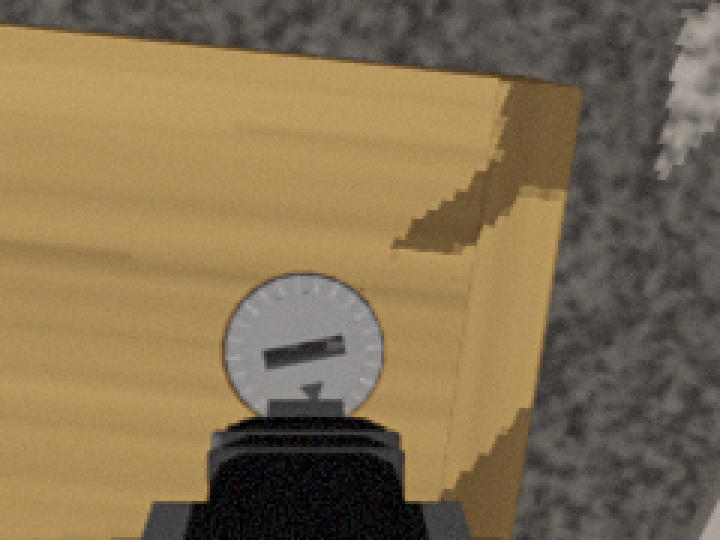

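No dark line is left at the joint (470,200), and the cam slot at (305,350) has turned to about −58°, roughly 1.28 rad. Next I'll return the screwdriver.

>>> carry_out:
  motion:
    - [[1,-1.99,-4.54,0,10.6],[1,-1.99,-4.54,0,10.6],[1,-1.99,-4.54,0,10.6],[1,-1.99,-4.54,0,10.6],[1,-1.99,-4.54,0,10.6],[1,-1.99,-4.54,0,10.6],[1,-1.96,-4.56,0,10.6],[1,0,0,0,10.6]]

```text
clock: 49.3
ee_pos: [0.4471, -0.301, 0.3486]
tool_rot: [0.991, 0.132, 0.0, 0.001]
ft_force: [0.7, 0.3, -1.9]
width: 0.0254
```

>>> carry_out:
  motion:
    - [[1,0,0,-1.0,8],[1,0,0,-0.5,7.9],[1,0,0,0,0],[1,0,0,0,0],[1,0,0,0,0],[1,0,0,0,0],[1,0,0,0,0],[1,0,0,0,0]]

```text
clock: 50.3
ee_pos: [0.4482, -0.2976, 0.3327]
tool_rot: [0.964, 0.267, -0.0, -0.0]
ft_force: [0.6, -0.1, -0.6]
width: 0.0253
```

Run:
```python
from h import *
s,m,w,q=tip()
a=np.radians(31.3);ex=np.array([np.cos(a),np.sin(a)]);ey=np.array([-np.sin(a),np.cos(a)])
t=q[2]-.0015*ey;print("tip",t*1000,"rel",(t-s["ee_pos"][:2])@ex*1000,(t-s["ee_pos"][:2])@ey*1000)
hs=cv2.cvtColor(w,cv2.COLOR_RGB2HSV);k=((hs[...,2]<90)).astype(np.uint8);k[:205]=0;k[250:]=0;k[:,:295]=0;k[:,345:]=0
for c in cv2.findContours(k,0,1)[0]:
    if len(c)>10:
        qq=cast(m,c[:,0],.046)[:,:2]*1000;print("hole",c[:,0].mean(0),cv2.minEnclosingCircle(qq.astype(np.float32)))
cv2.imwrite("pics/w12.png",w[180:300,240:400,::-1].repeat(4,0).repeat(4,1))
```

```text
t 50.3 p [ 0.4482 -0.2976  0.3327] q [ 0.9637  0.267  -0.     -0.    ] xaxis yaw 30.97 F [ 0.6 -0.1 -0.6] T [ 0.05  0.01 -0.  ] w 0.0253 j [-0.66  0.32  1.68 -0.    1.13 -1.21]
blob [309 253  25   6 142] [320.82394366 255.41549296]
tip edges [[ 442.03956074 -299.27536721]
 [ 453.90239888 -292.16113518]
 [ 447.97093153 -295.71828015]] width 13.832542280257984 edge yaw 30.951428668362492
tip [ 448.7502102  -296.99996839] rel 0.7649741701275805 0.2547883794739882
hole [316.40506329 233.27848101] ((445.8329772949219, -298.93572998046875), 8.625897407531738)
hole [322.94117647 205.35294118] ((439.862060546875, -279.7686767578125), 2.622864246368408)
```

View pics/w12.png

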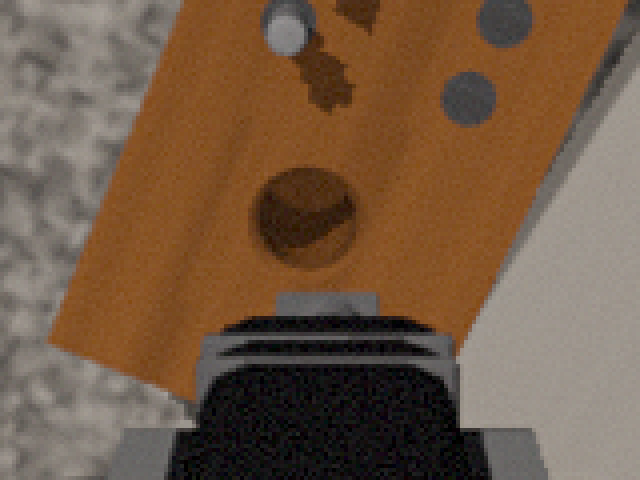

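The in-hand pose is unchanged, and the hole is centred at about (305,217) with the blade edge at (328,295). I'll correct and lower.

>>> carry_out:
  motion:
    - [[1,-0.16,-0.2,0,0.3],[1,0,0,-1.5,0],[1,0,0,-1.5,0],[1,0,0,-1.0,0],[1,0,0,-0.6,0],[1,0,0,-0.6,0],[1,0,0,0,0],[1,0,0,0,0]]

```text
clock: 51.35
ee_pos: [0.4468, -0.2998, 0.281]
tool_rot: [0.963, 0.27, 0.0, 0.0]
ft_force: [0.3, -0.0, -1.3]
width: 0.0254
```

Run:
```python
from h import *
state()
```

```text
t 51.35 p [ 0.4468 -0.2998  0.281 ] q [9.630e-01 2.696e-01 2.000e-04 3.000e-04] xaxis yaw 31.28 F [ 0.3 -0.  -1.3] T [ 0.09 -0.    0.02] w 0.0254 j [-0.67  0.38  1.75  0.    1.01 -1.22]
```

>>> carry_out:
  motion:
    - [[1,0,0,-0.8,0],[1,0,0,-0.8,0],[1,0,0,-0.8,0],[1,0,0,-0.6,0],[1,0,0,-0.3,0],[1,0,0,-0.2,0],[1,0,0,0,0],[1,0,0,0,0]]

```text
clock: 52.35
ee_pos: [0.4467, -0.2997, 0.2459]
tool_rot: [0.963, 0.27, 0.0, 0.0]
ft_force: [0.0, 0.6, -1.2]
width: 0.0254
```

Run:
```python
from h import *
avg(3);state()
```

```text
mean T [-0.023  0.022  0.008] sd [0.042 0.012 0.022] F [-0.13 -0.17 -0.66]
t 52.5 p [ 0.4466 -0.2997  0.2458] q [9.630e-01 2.696e-01 1.000e-04 1.000e-04] xaxis yaw 31.28 F [ 0.   0.9 -0.6] T [-0.    0.02 -0.01] w 0.0253 j [-0.67  0.43  1.79 -0.    0.93 -1.22]
```

>>> carry_out:
  motion:
    - [[1,0,0,-0.05,0],[0.2,0,0,0,0],[-0.5,0,0,0,0],[-1,0,0,0,0],[-1,0,0,0,0],[-1,0,0,0,0],[-1,0,0,0,0],[-1,0,0,0,0]]
  force: 25

```text
clock: 53.5
ee_pos: [0.4466, -0.2997, 0.2452]
tool_rot: [0.963, 0.27, -0.0, -0.0]
ft_force: [0.7, 0.2, 0.2]
width: 0.0853
```

>>> carry_out:
  motion:
    - [[-1,0,0,2,0],[-1,0,0,3,0],[-1,0,0,4,0],[-1,0,0,4,0],[-1,0,0,3,0],[-1,0,-3,0,0],[-1,0,-3,0,0],[-1,0,0,0,0]]

```text
clock: 54.5
ee_pos: [0.4466, -0.3613, 0.4052]
tool_rot: [0.963, 0.269, 0.0, 0.001]
ft_force: [0.7, 1.0, -0.5]
width: 0.0854
```

Run:
```python
from h import *
state();m=bot.camera_model("wrist");w,d=bot.capture("wrist");P=cloud(m,d)
k=(P[...,2]>.105)&(P[...,2]<.135)&(abs(P[...,0]-.446)<.04)&(abs(P[...,1]+.299)<.04)
print(k.sum(),cv2.minAreaRect(P[k][:,:2].astype(np.float32)*1000),np.percentile(P[k][:,2],[5,50,95]))
s,_=bot.capture("side");t,_=bot.capture("top")
cv2.imwrite("pics/fin.png",np.hstack([cv2.resize(s[160:320,220:420],(400,320)),cv2.resize(t[180:340,170:370],(400,320))])[:,:,::-1])
```

```text
t 54.5 p [ 0.4466 -0.3613  0.4052] q [9.632e-01 2.686e-01 1.000e-04 5.000e-04] xaxis yaw 31.17 F [ 0.7  1.  -0.5] T [ 0.05  0.   -0.03] w 0.0854 j [-0.75  0.31  1.51 -0.    1.33 -1.3 ]
1734 ((447.39483642578125, -299.1408996582031), (26.51024055480957, 26.532472610473633), 31.13857650756836) [0.10901124 0.11967882 0.12281508]
```

View pics/fin.png

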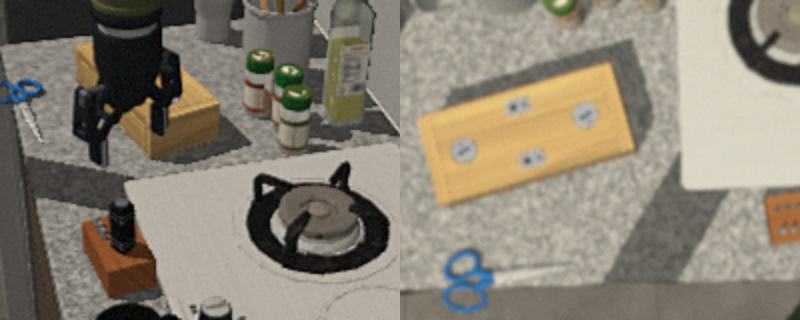

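The final picture shows the screwdriver upright in the stand at about (122,225), with its top 119.7 mm above the worktop (home is 120 mm). The rack at about (525,130) is closed and the bystanders look untouched. Handing in.

```bash
python3 -c "
from workcell import bot
print(bot.sign_off())"
```

```text
the job is handed in; nothing more can be done
None
```

The side board is closed, the cam is snug, the screwdriver is back upright in its stand, and I handed the job in at about 55 s of the 72 s allowed.

- **Pressing:** I pushed the board in until the bolt head stopped at a push of about 15 N. The gap measured then was about 4 mm, which fits the stated range for the open cam.
- **Tightening:** I turned the cam clockwise by about 1.28 rad in all. Torque stayed near 0.24 N·m while it drew the board in, then rose from 0.26 to 0.285 N·m over the last 2°. I stopped there, inside the 0.26–0.31 snug window, and then eased the blade back and lifted it out.
- **Last checks:** No joint line is visible in the pictures. The screwdriver stands with its top at 119.7 mm (home is 120 mm), within about 1 mm of where it started and at the same yaw. The gripper is clear, and the jars, scissors and flask in the last picture looked unmoved; the mug and tea box were mostly outside that picture.

**Checks that were weak or disagreed:**
- Single torque readings scattered by about 0.03 N·m, so I used averages of 8 to 10.
- The camera's position for the stand hole differed by about 1.5–2 mm from the pose where I first gripped the screwdriver. I aimed between the two, and it went in without force.
- The cam lagged the tool by 11 to 18°, against about 7° of expected play, so I judged the end of tightening by torque and the joint line rather than by angle.
- I viewed 13 pictures, three over the budget of 10.

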